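# Test a lamp-arm spring on the spring tester and sort it

### The job

Stand the loose lamp spring in the round seat of the blue spring tester and press its cap straight down with 15 N for one second, never with more than 20 N, so that the cap's flange drags the yellow pointer down to the loaded length; do not touch the pointer or the red reference mark yourself and leave the other things on the bench alone. Then compare: if the pointer has stayed above the red mark the spring is good, so stand it upright in the green tray; if the pointer has gone below the mark the spring is tired, so stand it upright in the red tray, and let go.

Things in the scene. Friction and masses are not known exactly. Their poses are not given: they have to be found in the camera images.
- spring: loose lamp spring, 0.15 kg, upright on the bench, round: black foot sleeve 44 mm across, 24 mm high, chamfered below; steel coil 39 mm across with a hidden second coil inside that bears after an unknown part of the stroke, differing each time; black cap with knob. 96 mm high when free, about 30 mm of travel. Does not stretch: lift it by the knob. Origin: centre of the foot's underside, z up
- knob_top (a point): centre of the top face of the spring's gripping knob (30 mm across, 26 mm high); the knob stands on the cap's flange (68 mm across, 5 mm thick), whose upper face is 26 mm and lower face, which drags the pointer, 31 mm below this point
- tester: blue spring tester, fixed: base plate 130 (x) by 220 mm (y), 15 mm thick, y from -65 to +155 mm; steel seat ring round the origin's axis, inside 50, outside 62 mm across, 8 mm high; at y = +95 mm a column 14 mm square, its top 130 mm above the bench, with a white scale with black lines behind it (-x). Origin: on the bench under the middle of the seat, z up
- seat (a point): centre of the seat's floor inside the ring, 15 mm above the bench: where the foot's underside must stand
- pointer: yellow drag pointer on the column, sliding with about 1 N of friction; stays where pushed. Its arm (12 mm wide, 4 thick) reaches from the column to 26 mm from the seat's axis, under the flange. Starts at the top, 88 mm above the seat floor; the flange pushes it down as the spring is seated and compressed. Origin: on the seat's axis, level with the arm's upper face
- pointer_tip (a point): end of the yellow needle at the scale, at the level of the arm's upper face: its height is the lowest level the flange's underside has reached
- mark_tip (a point): tip of the red reference mark beside the scale, at the level of its upper edge; 43 to 59 mm above the seat floor, set differently each time; compare its height with pointer_tip
- tray_green: green open tray for good springs, 130 mm square outside, walls 4 mm thick and 35 mm high, fixed, floor 4 mm thick. Origin: centre of its underside, z up
- tray_red: red open tray for tired springs, same sizes as the green one. Origin: centre of its underside, z up
- bulb_socket: bystander: loose brass bulb socket, 40 mm across, 45 mm high. Origin: centre of its underside
- screwdriver: bystander: loose screwdriver lying on the bench near the robot. Origin: its underside, about mid-length
- screw_jar: bystander: loose glass jar, 56 mm across, 65 mm high. Origin: centre of its underside
- planter: bystander: loose pink pot, 90 mm across, 110 mm high. Origin: centre of its underside
- lamp_shade: bystander: loose ivory lamp shade, 90 mm across, 90 mm high. Origin: centre of its underside
- mark: the red reference mark, a small clamp at the scale's outer edge; not to be touched. Origin: on the seat's axis at the level of its upper edge
There are look-alikes about, which are no part of the job. Several things have the shape of the tray_green; the one meant has the colours described above. Of the things that look like the spring, the middle-sized one is meant.

How it is judged:
On the way:
1. the spring stands upright in the tester's seat and is pressed so that it loads the tester with 13.5 to 18.5 N, for 0.7 s (horizontal distance between spring and seat below 0.006 m and z of spring in the frame of seat below 0.004 m and angle between spring's own z axis and vertical below 0.08 rad and contact force between tester and spring between 13.5 and 18.5 N), for 0.7 s.
At the end, for the whole second after the job is handed in: the spring stands upright (within 0.15 rad), at rest, on the floor of the right tray: the green one if the pointer tip is higher than the mark tip, the red one if it is lower (within 1.5 mm of each other either tray counts) (((z of pointer_tip in the frame of mark_tip above -0.0015 m and horizontal distance between spring and tray_green below 0.06 m and z of spring in the frame of tray_green between 0 and 0.012 m) or (z of pointer_tip in the frame of mark_tip below 0.0015 m and horizontal distance between spring and tray_red below 0.06 m and z of spring in the frame of tray_red between 0 and 0.012 m)) and angle between spring's own z axis and vertical below 0.15 rad and linear speed of spring below 0.02 m/s); the robot touches nothing.
It fails at once if the spring loads the tester with more than 22 N (contact force between tester and spring above 22 N).
It fails at once if the robot touches the pointer or the mark (contact force between any of the fingers, the arm and pointer above 0.3 N or contact force between any of the fingers, the arm and mark above 0.3 N).
It fails at once if a bystander is moved by more than 30 mm (distance of any of bulb_socket, screwdriver, screw_jar, planter, lamp_shade from where it was at the start of the episode above 0.03 m).
It also fails if it takes over 64 s, if anything falls off the work surface, if the arm or the gripper's body presses on something with over 40 N, if the wrist force passes 120 N, or if a joint passes its speed limit or range.

### The arm

A 6-joint arm with a two-finger parallel gripper is mounted at the origin on the work surface. World frame = base frame: x ahead of the robot, y to its left, z up, the work surface at z = 0. Lengths are in m, angles in rad, forces in N, time in s.
With the tool pointing down it reaches from about 0.375 to 0.975 m from the base axis. Payload 3.8 kg.
Tool frame: the origin (TCP) lies midway between the tips of the shut fingers; the grasp point (between the pads) lies 19 mm behind it; y points along the fingers, x is the direction in which the jaws open and shut, and the axes are right-handed (so a half turn about y gives the same grasp; the last joint's range is limited). The gripper opens to 88 mm and grips with 3 to 60 N. Pads are 18 mm wide; open, the fingers measure 123 mm over their backs; the gripper's body (75 mm by 187 mm) begins 45 mm behind the grasp point.
Start: joints at [1.082, 0.264, 1.604, -0, 1.274, -0.037], TCP at [0.295, 0.607, 0.239] pointing down, gripper open.
Joint ranges: [-2.63, 2.63], [-0.94, 2.18], [0.31, 2.57], [-1.31, 4.45], [0, 2.66], [-2.55, 2.55]. Speed limits (rad/s): [2.57, 2.57, 3.14, 3.14, 3.14, 3.14].

### API

Orientations are given as a 3x3 rotation matrix whose columns are the frame's x, y, z axes.
In Python, from cell import * gives the robot as it stands.
- The arm moves only by the shell command python3 -m crank 'ROWS' [OPENING]. ROWS is JSON, a list of rows, each a list of 6 numbers: the shift along the world's x, y, z in mm, then the turn, a rotation vector about the world's x, y, z in degrees. In form: [[dx, dy, dz, ax, ay, az], ...]. A call has 1 to 5 rows; each row is the pose to reach, as a shift and turn from the pose commanded when the call began; what a row does not reach only later rows make up. A row lasts 1/10 s, in which the tool goes at most 50 mm and 8.59 degrees, less where a joint would pass 70% of its speed; a pose out of reach is approached as far as the arm can. A call with a gripper value outside its range is refused whole. OPENING is the opening, from 0 (shut) to 1 (fully open), set as the call begins (- or left out, the last holds). The fingers move at their own pace and stop on an object; the grip force is fixed at half the most. Time passes only in rows, so rows that repeat a pose let the fingers close. It gives the time, the measured TCP pose, the force and the opening at its end, in the units of the state.
- get_obs(): the state, without advancing time (a new reading comes with each control period).
- snapshot(name): name is "side" or "top" or "wrist"; returns a dict with "color" (384x512x3 uint8, red, green, blue), "mtx" (3x3 intrinsics, pixels), "pose" (4x4, takes a point from camera to world coordinates); the wrist camera has in their place "mount" (4x4, takes a point from camera to tool coordinates, whose origin is the TCP and whose axes are the tool frame's). Camera axes: x right, y up, looking along -z (the intrinsics and any distortion apply to the point x, -y, -z); pixel columns grow to the right and rows downward; lengths in m; the calibration is good to about 2 mm. A picture is of the moment at which its call begins: read the wrist's pose just before it. There is no depth.
- sign_off(): hands the job in, once; it reports no verdict.
The state is a dict: "time": time; "qpos": joint angles; "dq": joint speeds; "tau": joint torques, N m; "tool_pos": TCP position; "tool_rot": TCP orientation; "contact_force": force on the tool from outside, world axes, zero at the start; "wrist_torque": the same for the moment, N m; "gripper_width": opening from 0.0 (shut) to 1.0 (fully open).
Only numpy, scipy, OpenCV 4.12 (cv2) and the standard library are available. Lean on these libraries where they do the work, as an engineer would, in place of code of your own. Each camera call takes 0.05 s, during which the arm holds its last target. There are 200 camera calls.

## Working session

There is one attempt and no reset: what is moved stays moved. The work goes in short steps, Python scripts to look and compute and a shell command to move; the robot and the scene stay as the last step left them, time stands still between calls to the robot, and variables do not carry over. Pictures are saved under pics/ and viewed, on a budget of 10 in all, crops included, one or two more only if the job needs it, and the job is handed in when it is done.

```bash
mkdir -p pics; ls
cat > h.py <<'E'
from cell import *
import numpy as np, cv2
def cam(name):
    o=get_obs(); s=snapshot(name)
    if name=="wrist":
        T=np.eye(4); T[:3,:3]=np.array(o["tool_rot"]).reshape(3,3); T[:3,3]=o["tool_pos"]
        P=T@np.array(s["mount"])
    else: P=np.array(s["pose"])
    return s["color"],np.array(s["mtx"]),P,s
def ray(u,v,K,P):
    d=np.linalg.inv(K)@[u,v,1]; d=P[:3,:3]@np.array([d[0],-d[1],-d[2]]); return P[:3,3],d
def onz(u,v,K,P,z):
    o,d=ray(u,v,K,P); return o+d*(z-o[2])/d[2]
def proj(X,K,P):
    c=np.linalg.inv(P)@np.r_[X,1]; p=K@[c[0],-c[1],-c[2]]; return p[:2]/p[2]
def save(n,c): cv2.imwrite("pics/"+n,c[:,:,::-1])
E
python3 - <<'E'
from h import *
a,K,P,s=cam("top"); b,K2,P2,s2=cam("side")
print(s.keys(),K,P.round(3),K2,P2.round(3)); o=get_obs(); print(o)
np.savez("init.npz",a=a,K=K,P=P,b=b,K2=K2,P2=P2)
save("top.png",cv2.resize(a,(800,600))); save("side.png",cv2.resize(b,(800,600)))
E
```

```text
pics
dict_keys(['color', 'mtx', 'pose']) [[443.80283636   0.         254.36658563]
 [  0.         443.80283636 193.63173638]
 [  0.           0.           1.        ]] [[ 0.007  0.994 -0.111  0.341]
 [-1.     0.009  0.012  0.017]
 [ 0.012  0.111  0.994  1.272]
 [ 0.     0.     0.     1.   ]] [[353.52014069   0.         258.60675858]
 [  0.         353.52014069 195.997741  ]
 [  0.           0.           1.        ]] [[ 1.     0.007 -0.02   0.475]
 [-0.019  0.747 -0.665 -0.629]
 [ 0.01   0.665  0.747  0.807]
 [ 0.     0.     0.     1.   ]]
{'time': 0.1, 'qpos': array([ 1.08210557e+00,  2.64689679e-01,  1.60524482e+00, -6.54233899e-06,
        1.27372385e+00, -3.69236108e-02]), 'dq': array([-0.00084361, -0.00171716, -0.00301407, -0.00120462,  0.00146863,
        0.00060236]), 'tau': array([-1.83630077e-04, -5.03621721e+01, -3.58069181e+01,  7.31164310e-02,
        2.33271299e-02, -8.12869166e-05]), 'tool_pos': array([0.29438511, 0.60669374, 0.23750054]), 'tool_rot': array([[ 4.36553354e-01, -9.64258445e-04, -8.99677853e-01],
       [ 8.99676001e-01, -1.82683780e-03,  4.36554413e-01],
       [-2.06451679e-03, -9.99997866e-01,  7.00080127e-05]]), 'contact_force': array([-0.27833624,  0.2207189 ,  0.24991915]), 'wrist_torque': array([-0.05356756,  0.01202498, -0.00084361]), 'gripper_width': 0.9989232256333741}
```

View pics/top.png

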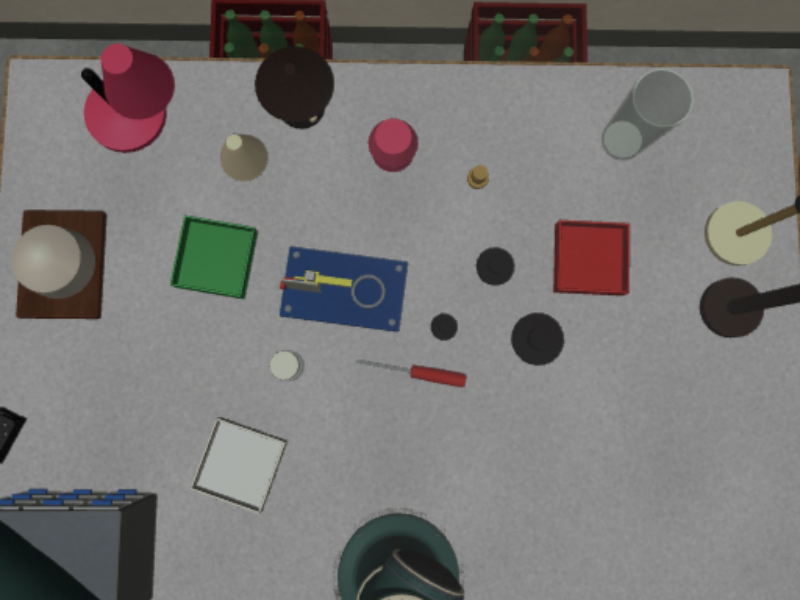

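View pics/side.png

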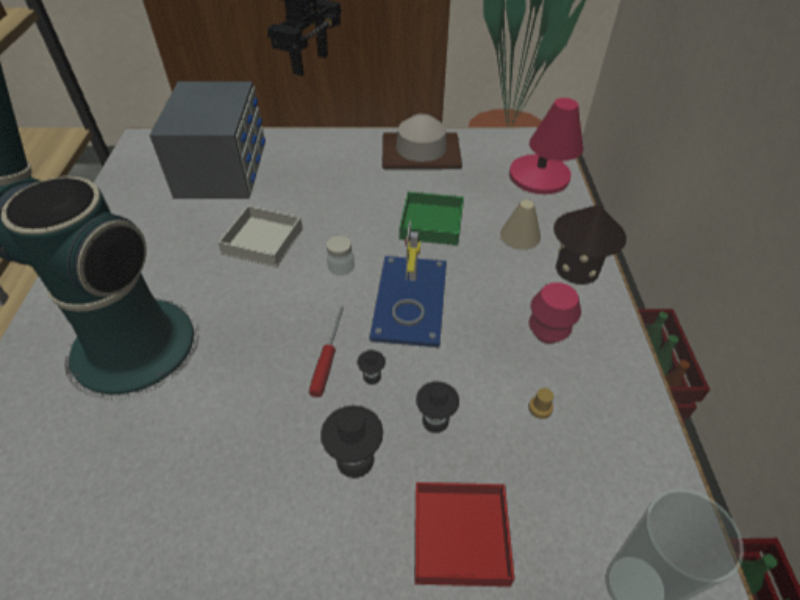

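Top view (800-px scale): three spring look-alikes: small (444,326), middle (495,266) and large (538,338). By the description it's the middle one. The tester seat is at (368,291) with its column to the left, green tray (214,257), red tray (592,258); the white tray is a decoy.

Run:
```python
from h import *
d=np.load("init.npz"); a,K,P,b,K2,P2=[d[k] for k in("a","K","P","b","K2","P2")]
hsv=cv2.cvtColor(a,cv2.COLOR_RGB2HSV); f=0.64
def comp(m,u,v):
    n,l,st,c=cv2.connectedComponentsWithStats(m.astype(np.uint8)); 
    i=np.argmin([np.hypot(*(c[j]-[u,v])) + (1e3 if st[j,4]<30 else 0) for j in range(n)])
    cs,_=cv2.findContours((l==i).astype(np.uint8),cv2.RETR_EXTERNAL,cv2.CHAIN_APPROX_NONE); return max(cs,key=cv2.contourArea)
dark=a.max(2)<70
for n,u,v,z in(("small",444,326,.05),("mid",495,266,.07),("large",538,338,.08)):
    (cu,cv_),r=cv2.minEnclosingCircle(comp(dark,u*f,v*f)); X=onz(cu,cv_,K,P,z)
    print(n,cu,cv_,r,X.round(4),"diam",2*r/K[0,0]*(P[2,3]-z))
h,s,v=[hsv[:,:,i].astype(int) for i in range(3)]
R={}
for n,m,u,w,z in(("green",(h>45)&(h<75)&(s>120),214,257,.035),("red",((h<8)|(h>172))&(s>140),592,258,.035),("blue",(h>100)&(h<125)&(s>120)&(v>50),343,290,.015)):
    if n=="blue": m=cv2.morphologyEx(m.astype(np.uint8),cv2.MORPH_CLOSE,np.ones((15,15)))
    q=cv2.boxPoints(cv2.minAreaRect(comp(m,u*f,w*f))); X=np.array([onz(*p,K,P,z) for p in q])
    print(n,X.mean(0).round(4),"edges",[np.linalg.norm(X[i]-X[(i+1)%4]).round(3) for i in range(4)],"ang",[np.degrees(np.arctan2(*(X[(i+1)%4]-X[i])[1::-1])).round(1) for i in range(2)])
    print(" ",X[:,:2].round(4).tolist())
print("seat guess",onz(368*f,291*f,K,P,.023), "column top", onz(311*f,276*f,K,P,.13))
for n,u,w in (("jar",285,365),("sd",438,376),("sdtip",358,361),("socket",478,178),("shade",244,157),("planter",393,145)): print(n,onz(u*f,w*f,K,P,.05).round(3))
x0,y0=int(270*f),int(220*f)
save("c.png",cv2.resize(a[y0:y0+110,x0:x0+190],None,fx=4.2,fy=4.2,interpolation=cv2.INTER_CUBIC))
```

```text
small 283.74560546875 208.8508758544922 8.334097862243652 [ 0.4361 -0.0782  0.05  ] diam 0.04588722161749554
mid 316.3571472167969 169.96939086914062 12.030919075012207 [ 0.5423 -0.1663  0.07  ] diam 0.06515742863107905
large 343.63348388671875 216.58596801757812 16.666318893432617 [ 0.4141 -0.2373  0.08  ] diam 0.08951090365604279
green [0.5601 0.3363 0.035 ] edges [np.float64(0.131), np.float64(0.133), np.float64(0.131), np.float64(0.132)] ang [np.float64(-8.7), np.float64(-100.9)]
  [[0.5077, 0.4112], [0.6376, 0.3913], [0.6124, 0.2605], [0.4828, 0.282]]
red [ 0.5656 -0.3492  0.035 ] edges [np.float64(0.131), np.float64(0.134), np.float64(0.131), np.float64(0.132)] ang [np.float64(-4.0), np.float64(-92.5)]
  [[0.5032, -0.2781], [0.6338, -0.2873], [0.6279, -0.4211], [0.4974, -0.4104]]
blue [0.5068 0.1029 0.015 ] edges [np.float64(0.127), np.float64(0.218), np.float64(0.127), np.float64(0.215)] ang [np.float64(-6.1), np.float64(-97.2)]
  [[0.4573, 0.2172], [0.5833, 0.2038], [0.5561, -0.0125], [0.4304, 0.0033]]
seat guess [0.5013154  0.05652642 0.023     ] column top [0.51186233 0.14813104 0.13      ]
jar [0.366 0.199 0.05 ]
sd [ 0.349 -0.069  0.05 ]
sdtip [0.374 0.072 0.05 ]
socket [ 0.706 -0.141  0.05 ]
shade [0.74  0.283 0.05 ]
planter [0.766 0.013 0.05 ]
```

View pics/c.png

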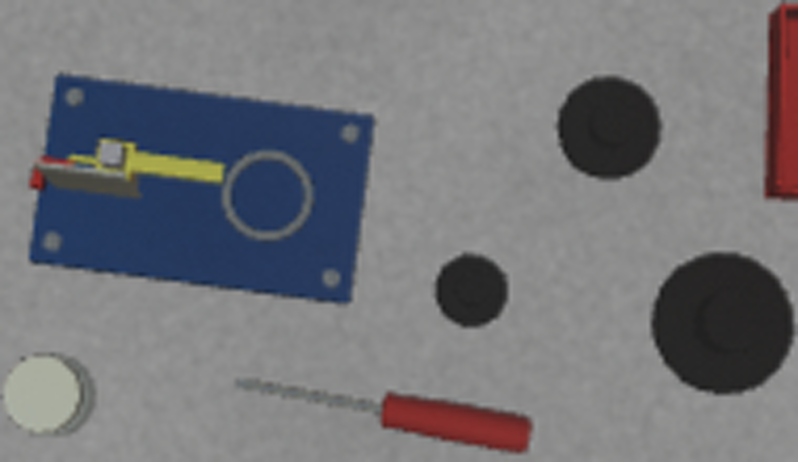

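The crop shows the middle spring at about (609,128) with a 65–68 mm flange, so the choice holds. The tester's yaw is about -7°, so I turn the jaws along tester x to keep the gripper body clear of the column.

```bash
python3 -m crank '[[15,-46,0,0,0,-8],[30,-92,0,0,0,-16],[45,-138,0,0,0,-24],[60,-184,0,0,0,-32],[75,-230,0,0,0,-40]]'
python3 -m crank '[[15,-46,0,0,0,-8],[30,-92,0,0,0,-16],[45,-138,0,0,0,-24],[60,-184,0,0,0,-31],[75,-230,0,0,0,-31]]'
python3 -c "
from h import *
s=snapshot('wrist');print(np.array(s['mount']).round(3),np.array(s['mtx']).round(1))"
```

```text
time: 0.6
tool_pos: [0.3696, 0.3753, 0.2381]
tool_rot: [[0.915, -0.0, -0.404], [0.404, -0.001, 0.915], [-0.001, -1.0, -0.0]]
contact_force: [0.9, 0.6, 0.4]
gripper_width: 1.0
time: 1.1
tool_pos: [0.4446, 0.1453, 0.2385]
tool_rot: [[0.992, 0.0, 0.122], [-0.122, -0.0, 0.992], [0.0, -1.0, -0.0]]
contact_force: [0.1, 0.1, 0.1]
gripper_width: 1.001
[[ 1.    -0.001  0.001  0.   ]
 [ 0.001  0.288 -0.958 -0.146]
 [ 0.001  0.958  0.288  0.074]
 [ 0.     0.     0.     1.   ]] [[286.1   0.  260.3]
 [  0.  286.1 192.7]
 [  0.    0.    1. ]]
```

```bash
python3 -m crank '[[28,-22,0,0,0,0],[57,-45,0,0,0,0],[57,-45,0,0,0,0]]'
python3 - <<'E'
from h import *
c,K,P,s=cam("wrist"); save("w1.png",c); np.savez("w1.npz",c=c,K=K,P=P)
print(P.round(3),proj([.5015,.0575,.023],K,P))
E
python3 -m crank '[[13,-48,0,0,0,0],[26,-96,0,0,0,0],[39,-144,0,0,0,0],[40,-192,0,0,0,0],[40,-230,0,0,0,0]]'
python3 -m crank '[[0,0,0,0,0,0],[0,0,0,0,0,0]]'
python3 - <<'E'
from h import *
c,K,P,s=cam("wrist"); save("w2.png",c); np.savez("w2.npz",c=c,K=K,P=P)
print(proj([.5423,-.1663,.07],K,P))
a,b=cv2.imread("pics/w1.png"),cv2.imread("pics/w2.png")
cv2.imwrite("pics/w12.png",cv2.resize(np.hstack([a,b]),(800,300)))
E
```

```text
time: 1.45
tool_pos: [0.504, 0.0999, 0.2385]
tool_rot: [[0.992, 0.001, 0.123], [-0.123, -0.001, 0.992], [0.001, -1.0, -0.001]]
contact_force: [-0.4, 0.9, 0.3]
gripper_width: 0.994
[[ 0.992  0.118  0.035  0.513]
 [-0.123  0.95   0.287  0.174]
 [ 0.    -0.289  0.957  0.384]
 [ 0.     0.     0.     1.   ]] [262.36325446 198.5257966 ]
time: 2.0
tool_pos: [0.5411, -0.1285, 0.2384]
tool_rot: [[0.993, -0.001, 0.119], [-0.119, 0.0, 0.993], [-0.001, -1.0, 0.0]]
contact_force: [-0.2, -0.2, 0.4]
gripper_width: 1.005
time: 2.2
tool_pos: [0.541, -0.127, 0.2383]
tool_rot: [[0.993, -0.001, 0.121], [-0.121, 0.001, 0.993], [-0.001, -1.0, 0.001]]
contact_force: [-0.2, 0.4, -0.0]
gripper_width: 1.0
[265.84246657 208.36385391]
```

View pics/w12.png

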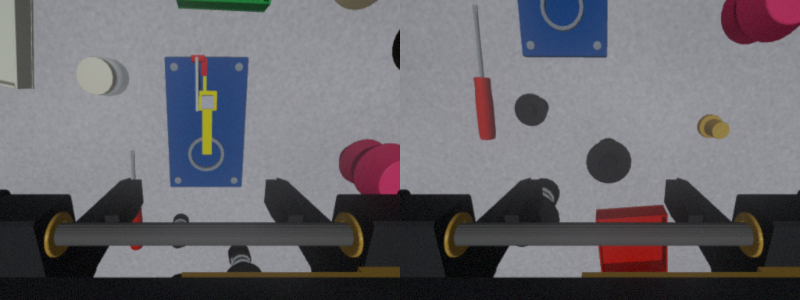

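The left half (tester view) shows the seat ring at about (206,154) with the yellow arm over it. The right half shows the middle spring's flange at about (608,161).

```bash
cat >> h.py <<'E'
def circ(pts):
    x,y=pts[:,0],pts[:,1]; keep=np.ones(len(x),bool)
    for _ in range(4):
        A=np.c_[2*x,2*y,np.ones(len(x))][keep]; s=np.linalg.lstsq(A,(x*x+y*y)[keep],rcond=None)[0]
        r=np.sqrt(s[2]+s[0]**2+s[1]**2); e=abs(np.hypot(x-s[0],y-s[1])-r); keep=e<max(2*np.median(e),.0005)
    return s[:2].round(4),r.round(4),np.median(e).round(5),keep.sum()
E
python3 - <<'E'
from h import *
d=np.load("w1.npz"); c,K,P=d["c"],d["K"],d["P"]
hsv=cv2.cvtColor(c,cv2.COLOR_RGB2HSV).astype(int)
ring=(hsv[...,1]<110)&(hsv[...,2]>60)
vv,uu=np.nonzero(ring); k=np.hypot(uu-264,vv-197)<32
pts=np.array([onz(u,v,K,P,.023)[:2] for u,v in zip(uu[k],vv[k])])
print("ring(mean r .028)",circ(pts))
b=(hsv[...,0]>100)&(hsv[...,0]<128)&(hsv[...,1]>110)&(hsv[...,2]>40)
b=cv2.morphologyEx(b.astype(np.uint8),cv2.MORPH_CLOSE,np.ones((21,21)))
cs,_=cv2.findContours(b,0,1); q=cv2.approxPolyDP(max(cs,key=cv2.contourArea),8,True)[:,0]
X=np.array([onz(*p,K,P,.015)[:2] for p in q]); print("plate",X.round(4).tolist(),X.mean(0))
d=np.load("w2.npz"); c,K,P=d["c"],d["K"],d["P"]
m=(c.max(2)<75); n,l,st,ce=cv2.connectedComponentsWithStats(m.astype(np.uint8)); i=l[208,266]; print(st[i])
cs,_=cv2.findContours((l==i).astype(np.uint8),0,1); q=max(cs,key=cv2.contourArea)[:,0]
print("flange",circ(np.array([onz(u,v,K,P,.068)[:2] for u,v in q])))
E
```

```text
ring(mean r .028) (array([0.5032, 0.0596]), np.float64(0.0278), np.float64(0.00206), np.int64(628))
plate [[0.5839, 0.2027], [0.4591, 0.2181], [0.4332, 0.0042], [0.5569, -0.0111]] [0.50828493 0.10346172]
[ 239  177   56   57 2427]
flange (array([ 0.5433, -0.166 ]), np.float64(0.0327), np.float64(0.00034), np.int64(129))
```

```bash
python3 -m crank '[[1,-20,-35,0,0,0],[2,-39,-70,0,0,0],[2,-39,-105,0,0,0],[2,-39,-135,0,0,0],[2,-39,-152,0,0,0]]'
python3 -m crank '[[0,0,-8,0,0,0],[0,0,-14,0,0,0],[0,0,-14,0,0,0]]'
python3 -m crank '[[0,0,0,0,0,0],[0,0,0,0,0,0],[0,0,0,0,0,0],[0,0,0,0,0,0],[0,0,0,0,0,0]]' 0.2
python3 -m crank '[[0,0,0,0,0,0],[0,0,0,0,0,0],[0,0,0,0,0,0]]' 0.2
```

```text
time: 2.75
tool_pos: [0.5417, -0.1637, 0.0836]
tool_rot: [[0.993, -0.004, 0.118], [-0.118, 0.002, 0.993], [-0.005, -1.0, 0.002]]
contact_force: [-0.3, -0.1, 0.1]
gripper_width: 1.003
time: 3.05
tool_pos: [0.5439, -0.1657, 0.0728]
tool_rot: [[0.993, -0.0, 0.119], [-0.119, 0.0, 0.993], [-0.0, -1.0, 0.0]]
contact_force: [-0.4, -0.1, -0.2]
gripper_width: 0.999
time: 3.55
tool_pos: [0.5438, -0.1669, 0.073]
tool_rot: [[0.993, 0.0, 0.12], [-0.12, -0.0, 0.993], [0.001, -1.0, -0.0]]
contact_force: [-0.1, -1.3, 0.1]
gripper_width: 0.567
time: 3.85
tool_pos: [0.5436, -0.1667, 0.0727]
tool_rot: [[0.993, -0.0, 0.12], [-0.12, 0.0, 0.993], [-0.0, -1.0, 0.0]]
contact_force: [0.4, -1.3, 0.3]
gripper_width: 0.33
```

```bash
python3 -m crank '[[0,0,10,0,0,0],[0,0,40,0,0,0],[0,0,80,0,0,0],[0,0,112,0,0,0],[0,0,112,0,0,0]]'
python3 -m crank '[[-8,45,0,0,0,0],[-16,90,0,0,0,0],[-24,135,0,0,0,0],[-32,180,0,0,0,0],[-40,210,0,0,0,0]]'
python3 -m crank '[[0,8,0,0,0,0],[0,15,0,0,0,0],[0,15,0,0,0,0],[0,15,0,0,0,0]]'
python3 - <<'E'
from h import *
c,K,P,s=cam("wrist"); a,Kt,Pt,_=cam("top"); b,K2,P2,_=cam("side")
print(get_obs()["tool_pos"],get_obs()["contact_force"])
np.savez("w3.npz",c=c,K=K,P=P,a=a,Kt=Kt,Pt=Pt,b=b,K2=K2,P2=P2)
u,v=proj([.503,.06,.1],K2,P2).astype(int)
bb=cv2.resize(b[v-60:v+60,u-60:u+60],(400,400),interpolation=2)
cc=cv2.resize(c[60:290,150:380],(400,400),interpolation=2)
save("w3.png",np.hstack([bb,cc]))
E
```

```text
time: 4.35
tool_pos: [0.5474, -0.168, 0.1912]
tool_rot: [[0.993, 0.01, 0.12], [-0.12, -0.004, 0.993], [0.011, -1.0, -0.002]]
contact_force: [0.3, -0.5, -0.5]
gripper_width: 0.333
time: 4.85
tool_pos: [0.502, 0.0457, 0.1833]
tool_rot: [[0.993, -0.002, 0.119], [-0.119, 0.001, 0.993], [-0.002, -1.0, 0.0]]
contact_force: [0.9, 0.2, -1.2]
gripper_width: 0.336
time: 5.25
tool_pos: [0.5039, 0.0573, 0.1844]
tool_rot: [[0.993, -0.0, 0.121], [-0.121, -0.001, 0.993], [-0.0, -1.0, -0.001]]
contact_force: [0.2, -0.3, -1.4]
gripper_width: 0.334
[0.50399719 0.05725265 0.18464367] [-0.18502619 -0.49609468 -0.84049761]
```

View pics/w3.png

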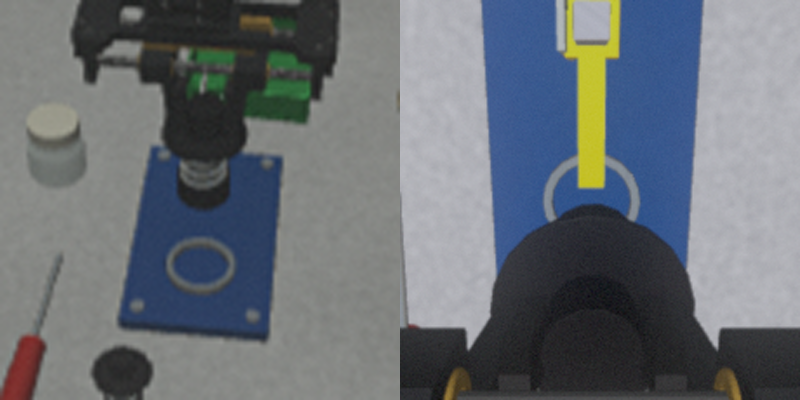

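The side crop (left) shows the spring hanging upright in the jaws, foot at about (205,195). The wrist crop (right) shows the flange and the ring's upper arc behind the arm's end. I refit both from this view.

Run:
```python
from h import *
d=np.load("w3.npz"); c,K,P=d["c"],d["K"],d["P"]
f=230/400
hsv=cv2.cvtColor(c,cv2.COLOR_RGB2HSV).astype(int)
ring=((hsv[...,1]<110)&(hsv[...,2]>75)).astype(np.uint8)
cu,cv_=150+591*f,60+200*f
vv,uu=np.nonzero(ring); k=(np.hypot(uu-cu,vv-cv_)<31)&(np.hypot(uu-cu,vv-cv_)>20)&(vv<60+208*f)
pts=np.array([onz(u,v,K,P,.023)[:2] for u,v in zip(uu[k],vv[k])]); print("ring",circ(pts))
# flange edge: dark contour, rows between crop 212..310, outer
m=(c.max(2)<75)
E_=[]
for r in range(int(60+235*f),int(60+310*f)):
    row=m[r]; u0=int(cu)
    L=u0
    while row[L]: L-=1
    R=u0
    while row[R]: R+=1
    E_+= [(L+.5,r),(R-.5,r)]
z=get_obs()["tool_pos"][2]-.005
print("flange",circ(np.array([onz(u,v,K,P,z)[:2] for u,v in E_])), get_obs()["tool_pos"])
```

```text
ring (array([0.7463, 0.0404]), np.float64(0.0207), np.float64(0.00281), np.int64(511))
flange (array([0.6336, 0.0571]), np.float64(0.0077), np.float64(0.00339), np.int64(81)) [0.50399719 0.05725265 0.18464367]
```

Run:
```python
from h import *
d=np.load("w3.npz"); c,K,P=d["c"],d["K"],d["P"]
f=230/400
hsv=cv2.cvtColor(c,cv2.COLOR_RGB2HSV).astype(int)
ring=((hsv[...,1]<110)&(hsv[...,2]>75)).astype(np.uint8)
cu,cv_=150+191*f,60+200*f
vv,uu=np.nonzero(ring); rr=np.hypot(uu-cu,vv-cv_); k=(rr<31)&(rr>20)&(vv<60+208*f)
pts=np.array([onz(u,v,K,P,.023)[:2] for u,v in zip(uu[k],vv[k])]); print("ring",circ(pts))
m=(c.max(2)<75)
E_=[]
for r in range(int(60+235*f),int(60+310*f)):
    row=m[r]; L=R=int(cu)
    while row[L]: L-=1
    while row[R]: R+=1
    E_+= [(L+.5,r),(R-.5,r)]
z=get_obs()["tool_pos"][2]-.005
print("flange",circ(np.array([onz(u,v,K,P,z)[:2] for u,v in E_])), get_obs()["tool_pos"])
```

```text
ring (array([0.5033, 0.0608]), np.float64(0.0274), np.float64(0.00171), np.int64(428))
flange (array([0.504 , 0.0586]), np.float64(0.0332), np.float64(0.00013), np.int64(86)) [0.50399719 0.05725265 0.18464367]
```

```bash
python3 -m crank '[[-1,2,-20,0,0,0],[-1,2,-40,0,0,0],[-1,2,-60,0,0,0],[-1,2,-72,0,0,0],[-1,2,-80,0,0,0]]'
python3 -m crank '[[0,0,-2,0,0,0],[0,0,-4,0,0,0],[0,0,-6,0,0,0],[0,0,-8,0,0,0],[0,0,-8,0,0,0]]'
python3 -m crank '[[0,0,-2,0,0,0],[0,0,-4,0,0,0],[0,0,-4,0,0,0]]'
python3 -m crank '[[0,0,-2,0,0,0],[0,0,-3,0,0,0],[0,0,-3,0,0,0]]'
```

```text
time: 5.9
tool_pos: [0.5023, 0.0597, 0.1037]
tool_rot: [[0.993, -0.001, 0.121], [-0.121, -0.0, 0.993], [-0.001, -1.0, -0.0]]
contact_force: [-0.5, -0.4, -1.1]
gripper_width: 0.331
time: 6.4
tool_pos: [0.503, 0.0604, 0.097]
tool_rot: [[0.993, 0.001, 0.12], [-0.12, 0.0, 0.993], [0.001, -1.0, 0.0]]
contact_force: [-0.2, -0.2, -1.8]
gripper_width: 0.329
time: 6.7
tool_pos: [0.5025, 0.0603, 0.0924]
tool_rot: [[0.993, -0.0, 0.12], [-0.12, 0.0, 0.993], [-0.0, -1.0, 0.0]]
contact_force: [0.2, 1.0, -1.7]
gripper_width: 0.332
time: 7.0
tool_pos: [0.5025, 0.0603, 0.0894]
tool_rot: [[0.993, -0.0, 0.12], [-0.12, -0.0, 0.993], [-0.0, -1.0, -0.0]]
contact_force: [0.7, 0.3, -1.4]
gripper_width: 0.329
```

```bash
for i in 1 2; do :; done
python3 -m crank '[[0,0,-1,0,0,0],[0,0,-2,0,0,0],[0,0,-2,0,0,0]]' | egrep 'pos|force'
python3 -m crank '[[0,0,-1,0,0,0],[0,0,-2,0,0,0],[0,0,-2,0,0,0]]'| egrep 'pos|force'
python3 -m crank '[[0,0,-1,0,0,0],[0,0,-2,0,0,0],[0,0,-2,0,0,0]]'| egrep 'pos|force'
```

```text
tool_pos: [0.5027, 0.0602, 0.0877]
contact_force: [-0.1, -0.3, -0.8]
tool_pos: [0.5027, 0.0603, 0.0858]
contact_force: [-0.4, 0.2, 0.7]
tool_pos: [0.5028, 0.0602, 0.0837]
contact_force: [-0.1, -0.5, 1.0]
```

```bash
python3 -m crank '[[0,0,-1,0,0,0],[0,0,-2,0,0,0],[0,0,-2,0,0,0]]' | egrep 'pos|force|time'
python3 -m crank '[[0,0,-1,0,0,0],[0,0,-2,0,0,0],[0,0,-2,0,0,0]]'| egrep 'pos|force'
```

```text
time: 8.2
tool_pos: [0.5028, 0.0603, 0.0817]
contact_force: [-1.7, 0.3, 3.1]
tool_pos: [0.5028, 0.0603, 0.0797]
contact_force: [-1.9, 0.1, 3.8]
```

```bash
for k in 1; do python3 -m crank '[[0,0,-1,0,0,0],[0,0,-2,0,0,0],[0,0,-2,0,0,0]]' | egrep 'pos|force|wid'
python3 -m crank '[[0,0,-1,0,0,0],[0,0,-2,0,0,0],[0,0,-2,0,0,0]]'| egrep 'pos|force'; done
python3 -c "
from h import *
F=[]
for i in range(6): snapshot('top'); F.append(get_obs()['contact_force'])
F=np.array(F);print(F.mean(0),F.std(0),get_obs()['tool_pos'])"
```

```text
tool_pos: [0.5029, 0.0603, 0.078]
contact_force: [-2.6, -0.0, 6.3]
gripper_width: 0.33
tool_pos: [0.5029, 0.0603, 0.0764]
contact_force: [-3.7, -0.3, 9.9]
[-3.18831911 -0.59527479  9.09003285] [0.39391158 0.43256059 0.51205325] [0.5028966  0.06030838 0.07652018]
```

```bash
python3 -m crank '[[-0.3,0,-0.8,0,0,0],[-0.5,0,-1.5,0,0,0],[-0.5,0,-1.5,0,0,0]]' | egrep 'pos|force|wid'
python3 -c "
from h import *
F=[]
for i in range(4): snapshot('top'); F.append(get_obs()['contact_force'])
F=np.array(F);print(F.mean(0),F.std(0),get_obs()['tool_pos'],get_obs()['time'])"
```

```text
tool_pos: [0.5029, 0.0603, 0.0755]
contact_force: [-3.5, -0.9, 10.6]
gripper_width: 0.334
[-3.66406963 -0.62941062 11.00732781] [0.21892312 0.69376101 0.34925513] [0.50286088 0.06029986 0.07548574] 9.9
```

```bash
python3 -m crank '[[0,0,-0.8,0,0,0],[-0.3,0,-1.6,0,0,0],[-0.3,0,-1.6,0,0,0]]' | egrep 'pos|force|wid'
python3 -c "
from h import *
F=[]
for i in range(4): snapshot('top'); F.append(get_obs()['contact_force'])
F=np.array(F);print(F.mean(0),F.std(0),get_obs()['tool_pos'],get_obs()['time'])"
```

```text
tool_pos: [0.5029, 0.0603, 0.0743]
contact_force: [-4.2, -0.6, 13.5]
gripper_width: 0.334
[-3.50011194 -0.9156881  13.26676324] [0.40813171 0.18464714 0.29476412] [0.50287894 0.06031181 0.07433336] 10.4
```

```bash
python3 -m crank '[[0,0,-0.8,0,0,0],[0,0,-0.8,0,0,0],[0,0,-0.8,0,0,0],[0,0,-0.8,0,0,0],[0,0,-0.8,0,0,0]]' | egrep 'pos|force|wid'
python3 - <<'E'
from h import *
F=[]
for i in range(10): b,K2,P2,_=cam('side'); F.append(get_obs()['contact_force'])
F=np.array(F);print(F.mean(0),F.std(0),get_obs()['tool_pos'],get_obs()['time'])
c,K,P,_=cam("wrist"); np.savez("w4.npz",c=c,K=K,P=P,b=b,K2=K2,P2=P2)
u,v=proj([.515,.17,.08],K2,P2).astype(int)
save("w4.png",np.hstack([cv2.resize(b[v-50:v+50,u-50:u+50],(400,400),interpolation=2),cv2.resize(c[0:230,140:370],(400,400),interpolation=2)]))
E
```

```text
tool_pos: [0.5029, 0.0603, 0.0737]
contact_force: [-4.5, -0.5, 14.8]
gripper_width: 0.332
[-4.61858852 -0.75105101 14.78316008] [0.4849853  0.70135588 0.4197336 ] [0.50293681 0.06031155 0.07372592] 11.4
```

View pics/w4.png

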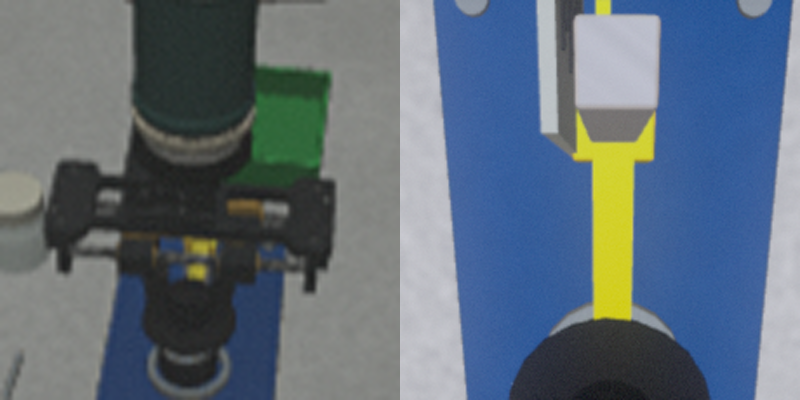

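The side crop shows the foot in the ring at (190,370). The wrist crop shows the flange pressing the yellow arm. Held for over 1.5 s at a 14.8 N reading (about 16.3 N with the spring's weight). Compression is about 14 mm, so the pointer should be near 51 mm above the seat. Next I unload, leave the spring standing in the seat, and look at the scale with the free hand.

```bash
python3 -m crank '[[0,0,4,0,0,0],[0.5,0,8,0,0,0],[0.8,0,12,0,0,0],[0.8,0,16,0,0,0],[0.8,0,16,0,0,0]]' 
python3 -m crank '[[0,0,0,0,0,0],[0,0,0,0,0,0],[0,0,0,0,0,0],[0,0,0,0,0,0],[0,0,0,0,0,0]]' 1
python3 -m crank '[[0,0,0,0,0,0],[0,0,10,0,0,0],[0,0,40,0,0,0],[0,0,80,0,0,0],[0,0,130,0,0,0]]'
```

```text
time: 11.95
tool_pos: [0.5028, 0.0603, 0.0877]
tool_rot: [[0.993, 0.0, 0.12], [-0.12, 0.0, 0.993], [0.0, -1.0, 0.0]]
contact_force: [0.3, -0.3, 0.1]
gripper_width: 0.332
time: 12.45
tool_pos: [0.5026, 0.0603, 0.0877]
tool_rot: [[0.993, -0.0, 0.12], [-0.12, -0.0, 0.993], [-0.0, -1.0, -0.0]]
contact_force: [-0.3, -0.4, -0.2]
gripper_width: 0.76
time: 12.95
tool_pos: [0.5011, 0.0602, 0.218]
tool_rot: [[0.993, -0.004, 0.12], [-0.12, -0.0, 0.993], [-0.004, -1.0, -0.001]]
contact_force: [-0.2, 0.1, 0.1]
gripper_width: 1.0
```

```bash
python3 -m crank '[[20,22,0,0,0,-8],[40,44,0,0,0,-16],[60,66,0,0,0,-24],[80,88,0,0,0,-32],[108,110,0,0,0,-40]]' | egrep 'pos|rot'
python3 -m crank '[[0,0,0,0,0,-8],[0,0,0,0,0,-16],[0,0,0,0,0,-24],[0,0,0,0,0,-32],[0,0,0,0,0,-40]]'| egrep 'pos|rot'
python3 -m crank '[[0,0,0,0,0,-8],[0,0,0,0,0,-10],[0,0,0,0,0,-10]]'| egrep 'pos|rot'
python3 -m crank '[[0,0,0,0.9,7.5,0],[0,0,0,1.8,15,0],[0,0,-7,2.7,22.5,0],[0,0,-15,3.6,29.8,0],[0,0,-15,3.6,29.8,0]]'| egrep 'pos|rot|time'
python3 -m crank '[[0,0,0,0,0,0],[0,0,0,0,0,0]]'|egrep pos
python3 - <<'E'
from h import *
c,K,P,_=cam("wrist"); np.savez("w5.npz",c=c,K=K,P=P)
u,v=proj([.515,.17,.07],K,P); print(u,v); u,v=int(np.clip(u,60,452)),int(np.clip(v,60,300))
save("w5.png",np.hstack([cv2.resize(c,(400,300)),cv2.resize(c[v-50:v+50,u-66:u+67],(400,300),interpolation=2)]))
E
```

```text
tool_pos: [0.611, 0.1713, 0.2189]
tool_rot: [[0.679, 0.0, 0.734], [-0.734, 0.0, 0.679], [0.0, -1.0, 0.0]]
tool_pos: [0.6108, 0.1704, 0.2186]
tool_rot: [[0.049, 0.0, 0.999], [-0.999, 0.0, 0.049], [-0.0, -1.0, 0.0]]
tool_pos: [0.6108, 0.1703, 0.2186]
tool_rot: [[-0.12, 0.001, 0.993], [-0.993, 0.0, -0.12], [-0.0, -1.0, 0.001]]
time: 14.75
tool_pos: [0.6108, 0.169, 0.196]
tool_rot: [[-0.121, -0.506, 0.854], [-0.993, 0.059, -0.105], [0.003, -0.861, -0.509]]
tool_pos: [0.6107, 0.1706, 0.2047]
271.09318972521726 189.74582470029205
```

View pics/w5.png

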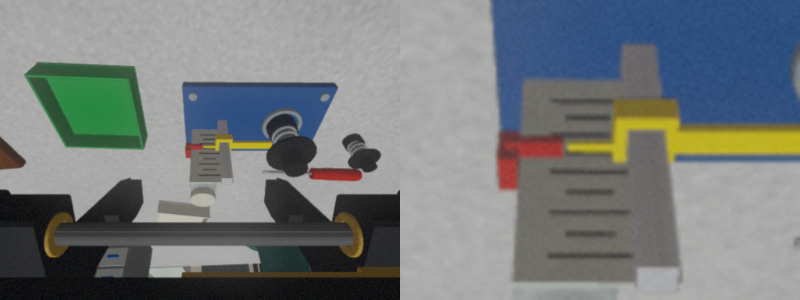

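The wrist view (inverted: the column top is at the bottom) shows the needle tip at crop (566,148) and the red mark tip at (563,148), very close together. I need a closer, more level view.

```bash
python3 -m crank '[[0,0,-15,0.8,6.6,0],[-10,0,-30,1.6,13.2,0],[-25,0,-45,2.4,19.8,0],[-25,0,-60,2.4,19.8,0],[-25,0,-60,2.4,19.8,0]]'
python3 -m crank '[[0,0,0,0,0,0],[0,0,0,0,0,0],[0,0,0,0,0,0]]'|egrep 'pos|rot'
python3 - <<'E'
from h import *
L=[cam("wrist") for _ in range(4)]; c=np.mean([l[0] for l in L],0).astype(np.uint8); K,P=L[-1][1:3]; np.savez("w6.npz",c=c,K=K,P=P)
u,v=proj([.51,.18,.067],K,P); print(u,v,P.round(3)); u,v=int(np.clip(u,40,470)),int(np.clip(v,30,350))
x0,y0=u-40,v-30; print(x0,y0)
cr=c[y0:y0+60,x0:x0+80][::-1,::-1]
save("w6.png",cv2.resize(cr,(800,600),interpolation=cv2.INTER_CUBIC))
E
```

```text
time: 15.5
tool_pos: [0.5847, 0.1703, 0.1414]
tool_rot: [[-0.12, -0.76, 0.639], [-0.993, 0.091, -0.077], [0.001, -0.644, -0.765]]
contact_force: [-0.9, -0.5, 0.0]
gripper_width: 1.0
tool_pos: [0.5867, 0.1706, 0.1453]
tool_rot: [[-0.12, -0.757, 0.643], [-0.993, 0.092, -0.076], [-0.001, -0.647, -0.762]]
260.09585897960545 180.64734179112259 [[-0.119  0.395  0.911  0.744]
 [-0.993 -0.048 -0.109  0.152]
 [ 0.    -0.917  0.398  0.182]
 [ 0.     0.     0.     1.   ]]
220 150
```

View pics/w6.png

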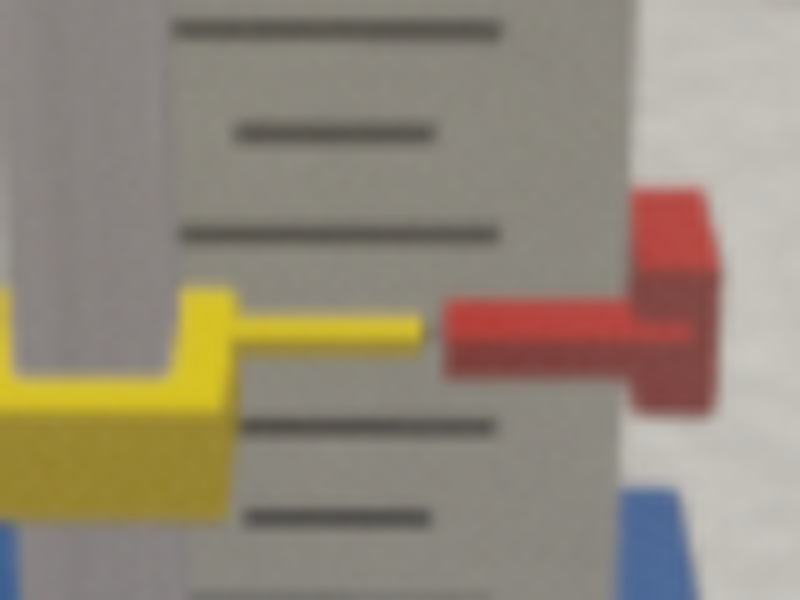

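In this view (turned upright) the needle's upper face spans rows 313–345 and the mark's spans 298–342, so the levels are within about 1 mm. A flatter view removes the depth ambiguity.

```bash
python3 -m crank '[[0,0,-10,0.8,6.5,0],[0,0,-20,1.6,13,0],[0,0,-30,1.6,13,0],[0,0,-36,1.6,13,0],[0,0,-36,1.6,13,0]]' | egrep 'pos|force'
python3 -m crank '[[0,0,0,0,0,0],[0,0,0,0,0,0],[0,0,0,0,0,0]]'|egrep 'pos|rot'
python3 - <<'E'
from h import *
L=[cam("wrist") for _ in range(4)]; c=np.mean([l[0] for l in L],0).astype(np.uint8); K,P=L[-1][1:3]; np.savez("w7.npz",c=c,K=K,P=P)
u,v=proj([.51,.18,.067],K,P); print(u,v,P.round(3)); u,v=int(np.clip(u,40,470)),int(np.clip(v,30,350))
x0,y0=u-40,v-30; print(x0,y0)
cr=c[y0:y0+60,x0:x0+80][::-1,::-1]
save("w7.png",cv2.resize(cr,(800,600),interpolation=cv2.INTER_CUBIC))
E
```

```text
tool_pos: [0.5855, 0.1703, 0.1066]
contact_force: [0.1, 0.3, 0.6]
tool_pos: [0.5863, 0.1705, 0.1087]
tool_rot: [[-0.12, -0.883, 0.453], [-0.993, 0.107, -0.053], [-0.001, -0.456, -0.89]]
260.08578282436963 195.88675094785484 [[-0.119  0.178  0.977  0.748]
 [-0.993 -0.022 -0.117  0.151]
 [ 0.    -0.984  0.179  0.108]
 [ 0.     0.     0.     1.   ]]
220 165
```

View pics/w7.png

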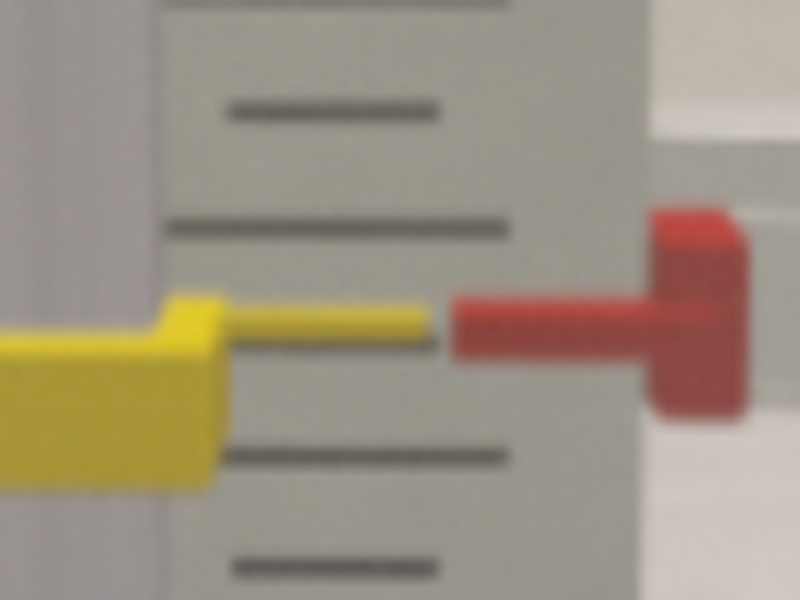

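The flatter view shows the needle top at rows 303–318 and the mark top at rows 297–316, nearly level. I measure the edges to sub-pixel in both views and intersect them.

Run:
```python
from h import *
from scipy.signal import find_peaks
a=np.radians(-6.95); ex=np.array([np.cos(a),np.sin(a),0])
S=np.array([.503,.0598,.015])
# crop column ranges (crop px): needle, mark, arm/collar front
cols={"w6":(220,150,{"needle":(260,400),"mark":(470,610),"arm":(30,160),"collar":(195,225)}),
      "w7":(220,165,{"needle":(250,410),"mark":(475,630),"arm":(20,140),"collar":(175,210)})}
E={}
for n,(x0,y0,cc) in cols.items():
    d=np.load(n+".npz"); c,K,P=d["c"],d["K"],d["P"]; cr=c[y0:y0+60,x0:x0+80][::-1,::-1].astype(float)
    for k,(l,r) in cc.items():
        seg=cr[:,l//10:r//10].mean(1)
        # saturation edge (object vs background) and brightness edge within object
        sat=seg.max(1)-seg.min(1); g=np.gradient(cv2.GaussianBlur(sat[:,None],(1,1),0)[:,0]); br=np.gradient(seg.max(1))
        def sub(s,i): 
            y=s[i-1:i+2]; q=y[0]-2*y[1]+y[2]; return i+0.5*(y[0]-y[2])/q
        i=int(np.argmax(np.where(np.arange(60)<45,g,0))); rear=sub(g,i)
        w=[j for j in range(i+1,i+9) if 0<j<59 and br[j]<br[j-1] and br[j]<=br[j+1]]
        print(n,k,"rear",rear.round(2),"drops",[(sub(br,j).round(2),br[j].round(1)) for j in w],"V",seg.max(1)[i-2:i+10].round().astype(int))
```

```text
w6 needle rear 31.08 drops [(np.float64(33.59), np.float64(-24.2))] V [139 146 175 206 195 160 147 139 138 138 138 136]
w6 mark rear 29.43 drops [(np.float64(33.55), np.float64(-21.3))] V [138 140 152 173 179 179 168 138 126 125 128 136]
w6 arm rear 37.42 drops [(np.float64(40.71), np.float64(-24.7)), (np.float64(44.59), np.float64(-0.4))] V [135 140 165 203 212 202 171 153 151 151 150 150]
w6 collar rear 28.45 drops [(np.float64(34.5), np.float64(-0.2))] V [139 142 166 203 213 214 215 214 214 214 214 214]
w7 needle rear 30.02 drops [(np.float64(32.78), np.float64(-26.3)), (np.float64(38.36), np.float64(0.1))] V [154 159 178 192 172 152 119 132 151 153 153 153]
w7 mark rear 29.13 drops [(np.float64(31.33), np.float64(-16.0))] V [153 156 165 176 165 144 139 139 141 148 152 153]
w7 arm rear 32.83 drops [(np.float64(35.17), np.float64(-20.8)), (np.float64(39.93), np.float64(-0.5))] V [153 166 197 213 192 171 169 168 168 168 167 168]
w7 collar rear 29.26 drops [(np.float64(34.92), np.float64(-21.1))] V [153 160 185 216 222 222 222 214 192 172 168 168]
```

```bash
python3 -m crank '[[5,0,20,-0.9,-7.9,0],[5,0,40,-1.9,-15.9,0],[5,0,60,-2.9,-23.8,0],[5,0,85,-3.8,-31.8,0],[5,0,110,-4.8,-39.7,0]]' | egrep 'pos|rot'
python3 -m crank '[[0,0,0,-0.9,-7.9,0],[0,0,0,-1.9,-15.9,0],[0,0,0,-2.8,-23,0],[0,0,0,-2.8,-23,0]]' | egrep 'pos|rot'
python3 -m crank '[[-15,-20,0,0,0,8],[-30,-40,0,0,0,16],[-45,-60,0,0,0,24],[-60,-80,0,0,0,32],[-75,-100,0,0,0,40]]' | egrep 'pos|rot'
python3 -m crank '[[-13,-10,0,0,0,8],[-13,-10,0,0,0,16],[-13,-10,0,0,0,24],[-13,-10,0,0,0,32],[-13,-10,0,0,0,40]]' | egrep 'pos|rot'
python3 -m crank '[[0,0,0,0,0,8],[0,0,0,0,0,10],[0,0,0,0,0,10],[0,0,0,0,0,10]]' | egrep 'pos|rot|time'
```

```text
tool_pos: [0.5913, 0.1702, 0.2185]
tool_rot: [[-0.12, -0.383, 0.916], [-0.993, 0.047, -0.11], [-0.001, -0.923, -0.386]]
tool_pos: [0.587, 0.1706, 0.2174]
tool_rot: [[-0.118, 0.002, 0.993], [-0.993, -0.0, -0.118], [0.0, -1.0, 0.002]]
tool_pos: [0.5158, 0.0694, 0.2169]
tool_rot: [[0.551, -0.002, 0.834], [-0.834, 0.002, 0.551], [-0.002, -1.0, -0.001]]
tool_pos: [0.5034, 0.06, 0.217]
tool_rot: [[0.958, -0.003, 0.285], [-0.285, 0.002, 0.958], [-0.003, -1.0, 0.002]]
time: 19.3
tool_pos: [0.5033, 0.0601, 0.2168]
tool_rot: [[0.993, -0.002, 0.121], [-0.121, 0.002, 0.993], [-0.002, -1.0, 0.002]]
```

```bash
python3 -m crank '[[0,0,-40,0,0,0],[-0.5,0,-75,0,0,0],[-0.5,0,-105,0,0,0],[-0.5,0,-120,0,0,0],[-0.5,0,-128,0,0,0]]' | egrep 'pos|force'
python3 -m crank '[[0,0,0,0,0,0],[0,0,0,0,0,0],[0,0,0,0,0,0],[0,0,0,0,0,0],[0,0,0,0,0,0]]' 0.2 | egrep 'pos|force|width'
python3 -m crank '[[0,0,0,0,0,0],[0,0,0,0,0,0],[0,0,0,0,0,0],[0,0,0,0,0,0]]' 0.2 | egrep 'pos|force|width'
python3 -m crank '[[0,0,4,0,0,0],[0,0,10,0,0,0],[0,0,40,0,0,0],[0,0,80,0,0,0],[0,0,108,0,0,0]]' | egrep 'pos|force|width'
python3 -m crank '[[7,-45,0,0,0,0],[14,-90,0,0,0,0],[21,-135,0,0,0,0],[28,-180,0,0,0,0],[35,-225,0,0,0,0]]' | egrep 'pos|force|width'
python3 -m crank '[[7,-45,0,0,0,0],[14,-90,0,0,0,0],[21,-135,0,0,0,0],[28,-175,0,0,0,0],[28,-185,0,0,0,0]]' | egrep 'pos|force|width'
python3 -m crank '[[0,0,0,0,0,0],[0,0,0,0,0,0]]' | egrep 'time|pos|force|width'
python3 - <<'E'
from h import *
b,K2,P2,_=cam("side"); c,K,P,_=cam("wrist"); print(get_obs()["tool_pos"])
u,v=proj([.565,-.35,.09],K2,P2).astype(int); x0=min(u-66,512-133)
save("w8.png",np.hstack([cv2.resize(b[v-60:v+60,x0:x0+120],(400,400),interpolation=2),cv2.resize(c[80:,130:390],(400,400))]))
E
```

```text
tool_pos: [0.5009, 0.0601, 0.0867]
contact_force: [0.6, 0.3, 0.4]
tool_pos: [0.5028, 0.0603, 0.0897]
contact_force: [-0.4, 0.7, 0.6]
gripper_width: 0.572
tool_pos: [0.5024, 0.0603, 0.0889]
contact_force: [0.2, 0.3, 0.5]
gripper_width: 0.33
tool_pos: [0.5027, 0.0603, 0.1993]
contact_force: [1.1, -0.2, -1.4]
gripper_width: 0.338
tool_pos: [0.5371, -0.1664, 0.1973]
contact_force: [-0.3, -0.2, -2.1]
gripper_width: 0.333
tool_pos: [0.5653, -0.354, 0.1968]
contact_force: [0.4, 0.6, -0.9]
gripper_width: 0.33
time: 22.4
tool_pos: [0.5648, -0.3486, 0.1965]
contact_force: [-0.6, 1.1, -1.7]
gripper_width: 0.329
[ 0.56505826 -0.34793171  0.19677304]
```

View pics/w8.png

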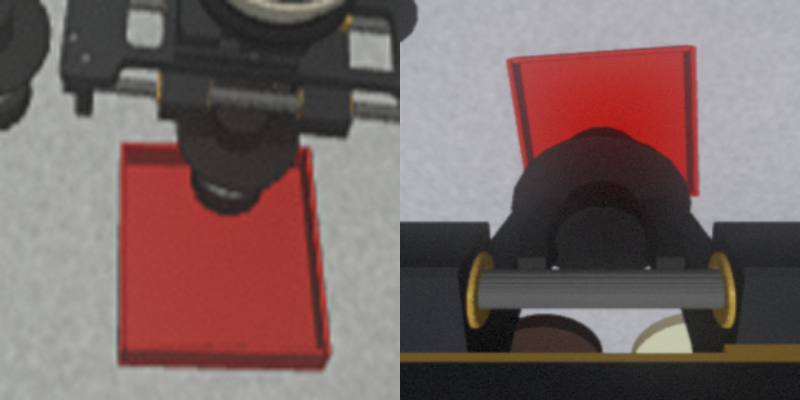

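The spring hangs upright over the red tray, centred. I lower it and let go.

```bash
python3 -m crank '[[0,0,-30,0,0,0],[0,0,-60,0,0,0],[0,0,-85,0,0,0],[0,0,-103,0,0,0],[0,0,-110,0,0,0]]' | egrep 'pos|force'
python3 -m crank '[[0,0,-3,0,0,0],[0,0,-6,0,0,0],[0,0,-8,0,0,0],[0,0,-8.5,0,0,0],[0,0,-8.5,0,0,0]]' | egrep 'pos|force|width'
```

```text
tool_pos: [0.5639, -0.347, 0.0844]
contact_force: [-0.2, 0.2, -1.2]
tool_pos: [0.5655, -0.35, 0.079]
contact_force: [0.1, -0.2, -2.0]
gripper_width: 0.332
```

```bash
python3 -m crank '[[0,0,-1,0,0,0],[0,0,-2,0,0,0],[0,0,-2,0,0,0]]' | egrep 'pos|force|width'
python3 -m crank '[[0,0,0,0,0,0],[0,0,0,0,0,0],[0,0,0,0,0,0],[0,0,0,0,0,0],[0,0,0,0,0,0]]' 1 | egrep 'pos|force|width'
python3 -m crank '[[0,0,0,0,0,0],[0,0,0,0,0,0],[0,0,10,0,0,0],[0,0,30,0,0,0],[0,0,60,0,0,0]]' | egrep 'force|width'
python3 -m crank '[[0,20,40,0,0,0],[0,50,80,0,0,0],[0,95,80,0,0,0],[0,140,80,0,0,0],[0,180,80,0,0,0]]' | egrep 'pos|force|width'
python3 -m crank '[[0,0,0,0,0,0],[0,0,0,0,0,0],[0,0,0,0,0,0]]' | egrep 'time|pos'
python3 - <<'E'
from h import *
a,Kt,Pt,_=cam("top"); b,K,P,_=cam("side")
u,v=proj([.565,-.35,.05],K,P).astype(int); x0=min(u-66,512-133); y0=min(v-60,384-120)
save("w9.png",np.hstack([cv2.resize(b[y0:y0+120,x0:x0+120],(400,400),interpolation=2),cv2.resize(a,(400,400))]))
E
```

```text
tool_pos: [0.5656, -0.35, 0.0768]
contact_force: [0.5, 0.1, 1.0]
gripper_width: 0.336
tool_pos: [0.5651, -0.3497, 0.0762]
contact_force: [0.2, 0.9, -0.1]
gripper_width: 0.762
contact_force: [0.7, -0.3, 0.1]
gripper_width: 0.997
tool_pos: [0.5654, -0.1681, 0.2181]
contact_force: [-0.0, -0.0, -0.2]
gripper_width: 1.0
time: 25.6
tool_pos: [0.5654, -0.1706, 0.2169]
```

View pics/w9.png

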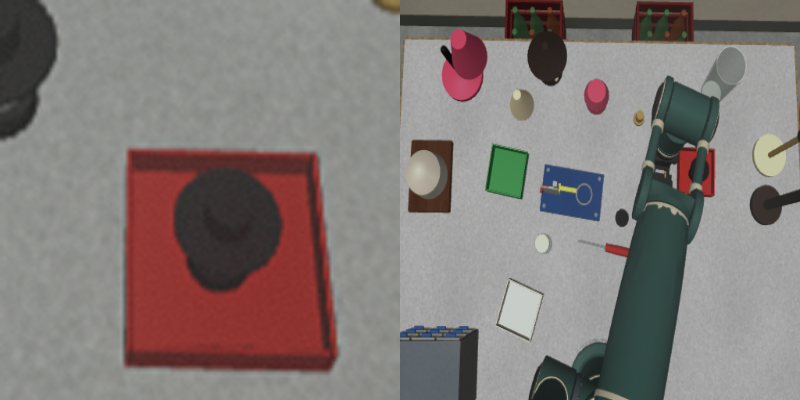

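The spring stands upright in the middle of the red tray at crop (220,240). The bystanders in view look unmoved and the hand is clear.

```bash
python3 -c "
from cell import *
print(sign_off())"
```

```text
the job is handed in; nothing more can be done
None
```

I pressed the spring in the tester and stood it in the red tray as tired. The pointer and the mark came out almost level, so the verdict was very close.

- **Press:** I pressed straight down for about 1.5 s. The wrist read 14.8 N, which is about 15–16 N on the seat once the spring's weight and the pointer's friction are allowed for. The highest force read was also 14.8 N. A side force of up to 4.6 N built up while pressing, and I did not remove it.
- **Comparison:** Two near-level close-ups put the pointer 0.3–0.7 mm below the mark. My measurement error is about 0.5 mm, so the sign is not certain. The gap is well inside the 1.5 mm band where either tray counts. By arm position, the flange's lowest level was about 51 mm above the seat floor.
- **Mid-job change:** I set the spring free in the seat while I looked at the scale, then picked it up again.
- **Last checks:** The spring stood upright near the middle of the red tray and the hand was clear with its jaws open. The bystanders in view looked unmoved, judged by eye rather than measured. The robot's clock read 25.6 s shortly before hand-in. I viewed 10 pictures.
- **Failed checks:** One image fit of the seat ring and flange used a wrong pixel offset. I spotted it and redid it before moving. The subpixel front edge of the thin needle was unreliable, so I used the rear edges instead.

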